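Put the tool tubes back in their rack

TASK

A slim bit tube was put in the wide hole of the rack: take it out and stand it fully home in the free slim hole, then stand the wide tube that lies on the mat fully home in the wide hole, cap up. Lower the tubes rather than dropping them, and leave the other tubes and everything else on the bench where they are.

Things in the scene. Friction and masses are not known exactly. Their poses are not given: they have to be found in the camera images.
- slim_tube_center (a point): the misplaced slim tube, standing loosely in the wide hole: dark-capped grey slim tube, body 30 mm in diameter, 140 mm long, its top 28 mm a round cap 34 mm in diameter; about 0.14 kg. This point is on its axis half-way up (70 mm above its foot); z points along the axis to the cap. Standing home in a rack hole, its foot is 20 mm above the bench and its top 160 mm
- wide_tube_center (a point): the wide tube, lying on the cork mat: grey body 38 mm in diameter, 125 mm long, about 0.22 kg; the last 26 mm at one end is a black eight-sided cap 38 mm across flats (flush with the body), which stops it rolling. This point is on its axis at half its length; x points along the axis to the cap, so the flat foot is 62.5 mm towards -x. It stands stably on its foot. A flat of the cap lies against the mat (z is normal to it)
- block_wide_hole0 (a point): centre of the mouth of the wide hole, 41.5 mm in diameter, 50 mm deep, in the flat top of a wooden block, 70 mm above the bench (z up; y along the row of holes). Which of the rack's three middle places is the wide hole varies. Neighbouring tubes reach 160 mm above the bench, so a gripper comes in only from above, its fingers closing across the row (along x of this point)
- block_free_hole0 (a point): centre of the mouth of the free slim hole, 33.5 mm in diameter, 50 mm deep, same height and axes as the wide hole
- racked_a_center (a point): bystander in an end hole of the rack: dark-capped grey slim tube, body 30 mm in diameter, 140 mm long, its top 28 mm a round cap 34 mm in diameter; point at its centre, half-way up
- racked_b_center (a point): bystander in the full middle hole: dark-capped grey slim tube, body 30 mm in diameter, 140 mm long, its top 28 mm a round cap 34 mm in diameter; point at its centre
- racked_c_center (a point): bystander in the other end hole: dark-capped grey slim tube, body 30 mm in diameter, 140 mm long, its top 28 mm a round cap 34 mm in diameter; point at its centre
- rack: the fixed wooden rack, left or right of the robot: base board 100 x 270 mm (x, y), 10 mm thick, with blocks 80 mm deep in x; one straight row of five holes 50 mm apart along its y: both end holes and one of the three middle ones hold slim tubes that belong there, the other two are the wide hole and the free slim hole in varying order. Origin under its centre
- mat: fixed cork mat 300 x 300 mm, 4 mm thick, on the other side; origin at its underside's centre. Its middle, where the wide tube lies, is free of other things within about 85 mm
- spray_can: bystander, loose: aluminium spray can, 54 mm in diameter, 150 mm tall, standing between rack and mat; origin at the centre of its underside
- glue_bottle: bystander, loose: white glue bottle, 60 mm in diameter, 160 mm tall, standing beyond the rack (far side from the robot); origin at the centre of its underside
- offcut: bystander, loose: wood offcut 50 x 70 x 30 mm high, at a corner of the mat; origin at the centre of its underside
- tape_measure: bystander, loose: tape measure case 66 x 36 mm, 62 mm high, at a corner of the mat; origin at the centre of its underside
- filler_tin: bystander, loose: steel tin, 66 mm in diameter, 55 mm high, at a corner of the mat; origin at the centre of its underside
- sanding_block: bystander, loose: dark rubber sanding block 66 x 50 x 35 mm high, at a corner of the mat; origin at the centre of its underside
- screwdriver: bystander, loose: screwdriver 190 mm long lying in front of the rack (near side); origin on its underside at mid-length

How it is judged:
On the way, in this order (a step that is already met when the one before it is completed fails the run):
1. the slim tube stands home in the free slim hole, before the wide tube goes in (horizontal distance between slim_tube_center and block_free_hole0 below 0.008 m and z of slim_tube_center in the frame of block_free_hole0 below 0.024 m and angle between slim_tube_center's own z axis and vertical below 0.12 rad), for 0.2 s.
2. the wide tube stands home in the wide hole, cap up (horizontal distance between wide_tube_center and block_wide_hole0 below 0.007 m and z of wide_tube_center in the frame of block_wide_hole0 below 0.0165 m and angle between wide_tube_center's own x axis and vertical below 0.12 rad), for 0.2 s.
At the end, for the whole second after the job is handed in: Slim tube upright in the free slim hole and wide tube upright, cap up, in the wide hole (each within 0.12 rad, centre within 8 mm / 7 mm of the hole's axis, foot within 4 mm of its floor), both at rest; the other racked tubes within 20 mm of their starts (all of step 1 and all of step 2 and linear speed of each of slim_tube, wide_tube below 0.02 m/s and distance of each of racked_a_center, racked_b_center, racked_c_center from where it was at the start of the episode below 0.02 m); the robot touches nothing.
It fails at once if one of the other racked tubes is pulled out or knocked over (distance of any of racked_a_center, racked_b_center, racked_c_center from where it was at the start of the episode above 0.02 m).
It fails at once if another thing on the bench is pushed more than 30 mm or knocked over (distance of any of spray_can, glue_bottle, offcut, tape_measure, filler_tin, sanding_block, screwdriver from where it was at the start of the episode above 0.03 m or angle between any of spray_can, glue_bottle, tape_measure, filler_tin's own z axis and vertical above 0.5 rad).
It fails at once if a tube is dropped or knocked over (moves faster than 0.55 m/s with no finger on it) ((contact force between the fingers and slim_tube below 0.05 N and linear speed of slim_tube above 0.55 m/s) or (contact force between the fingers and wide_tube below 0.05 N and linear speed of wide_tube above 0.55 m/s)).
It also fails if it takes over 72 s, if anything falls off the work surface, if the arm or the gripper's body presses on something with over 40 N, if the wrist force passes 120 N, or if a joint passes its speed limit or range.

ROBOT

A 7-joint arm with a two-finger parallel gripper is mounted at the origin on the work surface. World frame = base frame: x ahead of the robot, y to its left, z up, the work surface at z = 0. Lengths are in m, angles in rad, forces in N, time in s.
With the tool pointing down it reaches from about 0.4 to 0.85 m from the base axis. Payload 10.4 kg.
Tool frame: the origin (TCP) lies between the finger pads; the fingertips stand 22 mm ahead of it and the grasp point (between the pads) lies 3 mm ahead of it; z points along the fingers, y is the line along which they close (so a half turn about z gives the same grasp; the last joint's range is limited). The gripper opens to 85 mm and grips with 20 to 120 N. Pads are 22 mm wide; open, the fingers measure 114 mm over their backs; the gripper's body (76 mm by 85 mm) begins 54 mm behind the grasp point. The pads swing forward as they close: fully open they stand 13 mm farther back than shut.
Start: joints at [-1.202, 0.332, -0.065, 1.46, 0.022, 1.35, -0.088], TCP at [0.239, 0.578, 0.253] pointing down, gripper open.
Joint ranges: [-2.6, 2.6], [-0.5, 2.12], [-1.47, 1.34], [0.16, 2.42], [-1.27, 4.41], [0.06, 2.06], [-2.6, 2.6]. Speed limits (rad/s): [2.22, 2.22, 2.79, 2.79, 3.14, 3.14, 3.14].

INTERFACE

Orientations are given as a unit quaternion [x, y, z, w].
In Python, from workcell import manip, camera, ticket, boxes_of, outline_of gives the robot as it stands.
- The arm moves only by the tool carry_out, never from a script. Its argument "deltas" is a list of rows, each a list of 5 numbers: the shift along the tool's x, y, z as a fraction of full scale, then the turn about the tool's z as a fraction of full scale, then the opening, from -1 (shut) to 1 (fully open), so that 0 is half open. In form: [[tx, ty, tz, spin, gripper], ...]. A call has 1 to 20 rows; each row is the pose to reach, as a shift and turn from the pose commanded when the call began, along the tool's axes at that moment; what a row does not reach only later rows make up. Full scale, the value 1, is 150 mm for a shift and 30 degrees for a turn. A row lasts 1/8 s, in which the tool goes at most 62.5 mm and 10.7 degrees, less where a joint would pass 70% of its speed; a pose out of reach is approached as far as the arm can. A call with a number of a shift or a turn outside -1 to 1 is refused whole. A call with a gripper value outside its range is refused whole. The fingers move at their own pace and stop on an object; "force" is the grip in N (left out, the last holds). Time passes only in rows, so rows that repeat a pose let the fingers close. It gives the time, the measured TCP pose, the force, the opening and the grip force at its end, in the units of the state.
- manip.get_obs(): the state, without advancing time (a new reading comes with each control period).
- camera(name): name is "scene" or "top" or "wrist"; returns a dict with "img" (400x640x3 uint8, red, green, blue), "depth" (400x640 float32, m along the optical axis (not along the pixel's ray), 0 where there is no reading), "vertical_fov" (degrees; the focal length in pixels is half the picture's height over the tangent of half this angle, whatever the lens; pixels are square), "cx", "cy" (the principal point, pixels), "R" (3x3) and "t" (3): a world point X has camera coordinates R X + t. Camera axes: x right, y down, z forward; pixel columns grow to the right and rows downward; lengths in m; the calibration is good to about 2 mm. A picture is of the moment at which its call begins.
- ticket.hand_in(): hands the job in; it is judged then, once.
Trained networks look in a picture, given as the dict that the camera call returned (one of the last four; its "shot" number tells which), for a name from the list of things; names that differ only in an ending like _2 or _b are one class to them, and where a whole thing is asked for, a point or a joint stands for the part that bears it (a point fixed in the world has none). Each returns a list of dicts, best first, with "conf" (0 to 1); they miss things now and then, are a little off and sometimes report something else, mostly with a low value. They report only what shows in the picture. A call takes as long as a camera call.
- boxes_of(query, picture): "position" ([x, y, z] in m, in world coordinates, good to about 4 mm: the middle of the surface that is visible of it).
- outline_of(query, picture): "region" (400x640 bool, what is visible of it).
The state is a dict: "clock": time; "joint_pos": joint angles; "joint_velocities": joint speeds; "tau": joint torques, N m; "position": TCP position; "ee_rot": TCP orientation; "ft_force": force on the tool from outside, world axes, zero at the start; "torque": the same for the moment, N m; "grip_width": opening from 0.0 (shut) to 1.0 (fully open); "grasp_force": force on a finger pad.
Only numpy, scipy, OpenCV 4.12 (cv2) and the standard library are available. Lean on these libraries where they do the work, as an engineer would, in place of code of your own. Each camera call takes 0.05 s, during which the arm holds its last target. There are 200 camera calls.

## Working session

There is one attempt and no reset: what is moved stays moved. The work goes in short steps, Python scripts to look and compute and a tool call to move; the robot and the scene stay as the last step left them, time stands still between calls to the robot, and variables do not carry over. Pictures are saved under pics/ and viewed, at most 10 in all, crops included, and the job is handed in when it is done.

Besides the shell and the picture viewer there is one more tool, called as a command line: name --pt "numbers of a row" for each row, then --argument value for the rest. carry_out: Moves the arm, as the interface text tells. Its arguments: {"type":"object","properties":{"deltas":{"type":"array","items":{"type":"array","items":{"type":"number"}}},"force":{"type":"number"}},"required":["deltas"]}

```bash
mkdir -p pics
cat > h.py <<'E'
import numpy as np, cv2
from workcell import manip, camera, ticket, boxes_of, outline_of
def K(p):
    f=p["img"].shape[0]/2/np.tan(np.radians(p["vertical_fov"])/2); return f,p["cx"],p["cy"]
def cloud(p,m):
    f,cx,cy=K(p); v,u=np.nonzero(m&(p["depth"]>0)); d=p["depth"][v,u]
    c=np.stack([(u-cx)/f*d,(v-cy)/f*d,d],1); return (c-np.asarray(p["t"]))@np.asarray(p["R"])
def save(p,n): cv2.imwrite(f"pics/{n}.png",p["img"][:,:,::-1])
E
python3 - <<'E'
from h import *
np.set_printoptions(precision=4,suppress=True)
o=manip.get_obs(); print(o["clock"],o["position"],o["ee_rot"],o["grip_width"])
for c in ["top","scene"]:
    p=camera(c); save(p,c+"0"); print(c,p["t"],p["R"],K(p))
    for q in ["slim_tube_center","wide_tube_center","block_wide_hole0","block_free_hole0","racked_a_center","rack","mat","spray_can","glue_bottle","offcut","tape_measure","filler_tin","sanding_block","screwdriver"]:
        print(q,[(np.round(b["position"],3).tolist(),round(b["conf"],2)) for b in boxes_of(q,p)[:5]])
E
```

```text
0.0 [0.2385 0.5773 0.2525] [ 0.1946  0.9809 -0.0007 -0.0001] 1.000775958633698
top [0.021  0.5562 1.3618] [[-0.0284 -0.9996  0.0047]
 [-0.9961  0.0279 -0.0839]
 [ 0.0837 -0.0071 -0.9965]] (np.float64(487.2827125668357), 325.64675469738063, 206.2887009913444)
slim_tube_center [([0.551, -0.307, 0.156], 0.58)]
wide_tube_center [([0.516, 0.246, 0.041], 0.89), ([0.409, 0.339, 0.063], 0.74)]
block_wide_hole0 [([0.598, 0.366, 0.037], 0.68), ([0.529, -0.314, 0.068], 0.58)]
block_free_hole0 [([0.535, -0.222, 0.071], 0.63)]
racked_a_center [([0.55, -0.356, 0.157], 0.56)]
rack [([0.528, -0.198, 0.052], 0.64)]
mat [([0.518, 0.253, 0.007], 0.98), ([0.636, -0.173, 0.11], 0.43)]
spray_can [([0.669, 0.004, 0.155], 0.83)]
glue_bottle [([0.634, -0.173, 0.107], 0.74)]
offcut [([0.452, 0.124, 0.033], 0.79)]
tape_measure [([0.413, 0.339, 0.064], 0.7)]
filler_tin []
sanding_block []
screwdriver [([0.434, -0.337, 0.026], 0.64), ([0.55, -0.355, 0.158], 0.41)]
scene [ 0.1381 -0.2269  1.5767] [[-0.2604  0.9654 -0.0124]
 [ 0.5308  0.1324 -0.8371]
 [-0.8065 -0.2245 -0.5469]] (np.float64(401.22463197913567), 317.9882362467062, 203.8726975643376)
slim_tube_center [([0.562, -0.306, 0.126], 0.81)]
wide_tube_center [([0.538, 0.247, 0.035], 0.87)]
block_wide_hole0 [([0.586, -0.313, 0.051], 0.79), ([0.556, -0.26, 0.128], 0.26)]
block_free_hole0 [([0.521, -0.214, 0.069], 0.46)]
racked_a_center [([0.566, -0.358, 0.124], 0.78)]
rack [([0.576, -0.178, 0.034], 0.72)]
mat [([0.538, 0.277, 0.004], 0.8)]
spray_can [([0.697, 0.008, 0.107], 0.89), ([0.429, 0.335, 0.045], 0.72), ([0.458, 0.13, 0.032], 0.67)]
glue_bottle [([0.66, -0.173, 0.083], 0.96)]
offcut [([0.456, 0.127, 0.03], 0.8)]
tape_measure [([0.429, 0.334, 0.048], 0.83)]
filler_tin [([0.664, 0.178, 0.059], 0.88), ([0.612, 0.368, 0.039], 0.47), ([0.699, 0.011, 0.108], 0.24)]
sanding_block [([0.616, 0.368, 0.039], 0.83)]
screwdriver []
```

```bash
python3 -c "
import cv2,numpy as np
a=cv2.imread('pics/top0.png');b=cv2.imread('pics/scene0.png');cv2.imwrite('pics/both0.png',cv2.resize(np.vstack([a,b]),None,fx=.75,fy=.75,interpolation=3))"
```

```text
(no output)
```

View pics/both0.png

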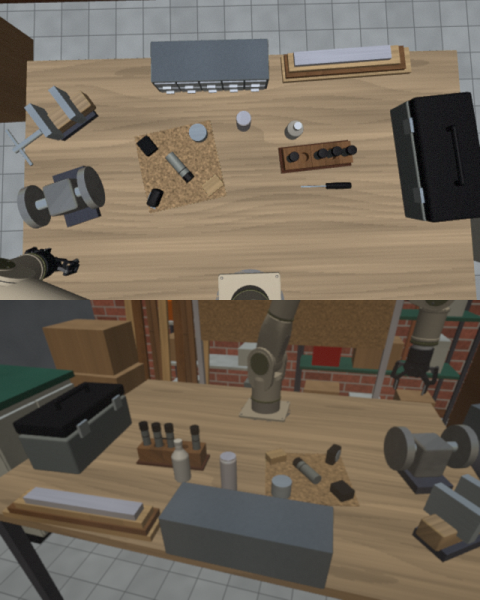

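Run:
```python
from h import *
np.set_printoptions(precision=4,suppress=True)
p=camera("top"); X=cloud(p,np.ones((400,640),bool)); 
r=X[(X[:,0]>.42)&(X[:,0]<.62)&(X[:,1]<-.1)&(X[:,1]>-.42)]
t=r[(r[:,2]>.15)&(r[:,2]<.17)]
# cluster caps
idx=np.round((t[:,:2]-[.4,-.45])/.002).astype(int); im=np.zeros((150,200),np.uint8); im[idx[:,0],idx[:,1]]=255
im=cv2.morphologyEx(im,cv2.MORPH_CLOSE,np.ones((3,3)))
n,l=cv2.connectedComponents(im)
for k in range(1,n):
    s=t[l[idx[:,0],idx[:,1]]==k]
    if len(s)>10: print("cap",len(s),s.mean(0),s.min(0),s.max(0), cv2.minEnclosingCircle(s[:,:2].astype(np.float32)))
b=r[(r[:,2]>.06)&(r[:,2]<.08)]; print("block",len(b),np.median(b[:,2]),cv2.minAreaRect(b[:,:2].astype(np.float32)))
for q in ["block_free_hole0","block_wide_hole0"]:
    for o in outline_of(q,p)[:2]:
        c=cloud(p,o["region"]); print(q,o["conf"],len(c),c.mean(0),c.min(0),c.max(0))
for cam in ["top","scene"]:
    if cam=="scene": p=camera(cam)
    o=outline_of("wide_tube_center",p)[0]; c=cloud(p,o["region"]); c=c[c[:,2]>.012]
    print(cam,"wide",o["conf"],len(c),c.mean(0),c[:,2].max(),cv2.minAreaRect(c[:,:2].astype(np.float32)))
    if cam=="top":
        q=p["img"]; 
        a=cv2.resize(q[160:260,170:310],None,fx=4,fy=4,interpolation=2); d=cv2.resize(q[170:250,365:485],None,fx=5,fy=4,interpolation=2)
        cv2.imwrite("pics/crop.png",np.hstack([a[:320,:],d[:320,:240*2]])[:,:800,::-1])
        d=cv2.resize(q[170:250,365:485],None,fx=6,fy=6,interpolation=2); a=cv2.resize(q[180:260,200:270],None,fx=6,fy=6,interpolation=2)
        cv2.imwrite("pics/crop.png",cv2.resize(np.hstack([d,a]),None,fx=.69,fy=.69)[:,:,::-1])
```

```text
cap 139 [ 0.5348 -0.1628  0.1594] [ 0.5184 -0.1792  0.1503] [ 0.5515 -0.1468  0.1673] ((0.5351126194000244, -0.1630704402923584), 0.016888970509171486)
cap 140 [ 0.5435 -0.262   0.1597] [ 0.5278 -0.2788  0.1519] [ 0.5594 -0.2458  0.1661] ((0.5434685349464417, -0.2628369927406311), 0.0173189677298069)
cap 142 [ 0.5493 -0.3105  0.1597] [ 0.5341 -0.3273  0.1503] [ 0.5655 -0.295   0.1679] ((0.5493738651275635, -0.31168657541275024), 0.01732971891760826)
cap 143 [ 0.5514 -0.3613  0.159 ] [ 0.5356 -0.3798  0.1506] [ 0.5668 -0.3454  0.1649] ((0.5521143078804016, -0.3627108037471771), 0.017639746889472008)
block 1781 0.06986800413374451 ((0.5654265880584717, -0.2614506483078003), (0.12458730489015579, 0.25193795561790466), 4.579253196716309)
block_free_hole0 0.8 499 [ 0.5389 -0.2151  0.0602] [ 0.4982 -0.2402  0.0076] [ 0.5806 -0.1792  0.1569]
block_wide_hole0 0.87 312 [ 0.5428 -0.3119  0.0658] [ 0.5065 -0.3396  0.0143] [ 0.5869 -0.2705  0.1575]
top wide 0.86 569 [0.5159 0.2497 0.0382] 0.04844907183830151 ((0.5155310034751892, 0.25116485357284546), (0.12385689467191696, 0.03832153230905533), 39.29941177368164)
scene wide 0.79 592 [0.5318 0.2501 0.0336] 0.04590797676802142 ((0.5199774503707886, 0.24768728017807007), (0.12893237173557281, 0.036812908947467804), 39.966148376464844)
```

View pics/crop.png

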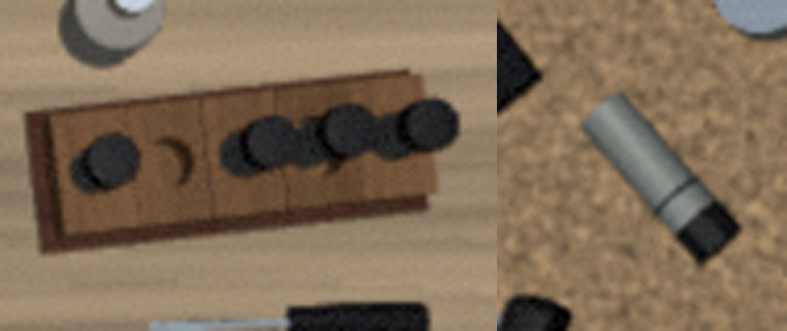

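```bash
cat >> h.py <<'E'
def pose():
    o=manip.get_obs(); x,y,z,w=o["ee_rot"]
    return np.array(o["position"]),np.degrees(np.arctan2(1-2*(x*x+z*z),2*(x*y-z*w))),o
def legs(wps,start=None):
    """wps: (x,y,z,yaw of tool y in deg); prints tx ty tz spin fractions per leg"""
    if start is None: P,psi,_=pose()
    else: P,psi=np.array(start[:3],float),start[3]
    for w in wps:
        s=np.radians(psi); yt=np.array([np.cos(s),np.sin(s)]); xt=np.array([-yt[1],yt[0]])
        d=np.array(w[:3])-P
        print(np.round([xt@d[:2]/.15,yt@d[:2]/.15,-d[2]/.15,-(w[3]-psi)/30],3).tolist(),"rows>=",int(np.ceil(np.linalg.norm(d)/.0625)))
        P,psi=np.array(w[:3]),w[3]
E
python3 - <<'E'
from h import *
print(pose()[:2])
legs([(.34,.45,.27,38),(.42,.29,.27,10),(.48,.12,.27,4.87),(.51,-.02,.27,4.87),(.53,-.165,.27,4.87),(.5493,-.3115,.27,4.87)])
E
```

```text
(array([0.23862006, 0.5776584 , 0.25329542]), np.float64(67.55468553849943))
[-0.95, -0.529, -0.111, 0.985] rows>= 3
[-1.169, -0.236, -0.0, 0.933] rows>= 3
[-1.186, 0.197, -0.0, 0.171] rows>= 3
[-0.947, 0.12, -0.0, -0.0] rows>= 3
[-0.974, 0.051, -0.0, -0.0] rows>= 3
[-0.984, 0.045, -0.0, -0.0] rows>= 3
```

carry_out --pt "-0.32 -0.18 -0.04 0.33 0.3" --pt "-0.64 -0.35 -0.08 0.66 0.3" --pt "-0.95 -0.53 -0.11 0.98 0.3" --pt "-0.95 -0.53 -0.11 0.98 0.3"

```text
clock: 2.3
position: [0.3438, 0.4463, 0.2708]
ee_rot: [0.441, 0.897, 0.001, 0.001]
ft_force: [-0.8, 0.1, 0.3]
grip_width: 0.651
grasp_force: 0.0
```

carry_out --pt "-0.33 -0.07 0 0.3 0.3" --pt "-0.66 -0.14 0 0.6 0.3" --pt "-1 -0.2 0 0.93 0.3" --pt "-1 -0.2 0 0.93 0.3"

```text
clock: 2.8
position: [0.411, 0.3103, 0.2702]
ee_rot: [0.644, 0.765, 0.0, 0.0]
ft_force: [-0.5, -0.3, 0.0]
grip_width: 0.655
grasp_force: 0.0
```

carry_out --pt "-0.33 0.07 0 0.05 0.3" --pt "-0.66 0.14 0 0.1 0.3" --pt "-1 0.2 0 0.17 0.3" --pt "-1 0.2 0 0.17 0.3"

```text
clock: 3.3
position: [0.4664, 0.1685, 0.2701]
ee_rot: [0.676, 0.737, 0.0, 0.0]
ft_force: [-0.8, 1.4, 0.1]
grip_width: 0.649
grasp_force: 0.0
```

carry_out --pt "-0.33 0.04 0 0 0.3" --pt "-0.66 0.08 0 0 0.3" --pt "-1 0.12 0 0 0.3" --pt "-1 0.12 0 0 0.3"

```text
clock: 3.8
position: [0.4972, 0.0213, 0.27]
ee_rot: [0.675, 0.737, 0.0, 0.0]
ft_force: [1.1, 0.2, -0.8]
grip_width: 0.647
grasp_force: 0.0
```

carry_out --pt "-0.33 0.04 0 0 0.3" --pt "-0.66 0.08 0 0 0.3" --pt "-1 0.1 0 0 0.3" --pt "-1 0.1 0 0 0.3"

```text
clock: 4.3
position: [0.5255, -0.1265, 0.2697]
ee_rot: [0.675, 0.738, -0.0, 0.0]
ft_force: [0.6, -0.3, 0.3]
grip_width: 0.65
grasp_force: 0.0
```

Run:
```python
from h import *
np.set_printoptions(precision=4,suppress=True)
print(pose()[:2]); legs([(.542,-.25,.27,4.87),(.5493,-.3115,.27,4.87)])
p=camera("wrist"); save(p,"w1"); print(np.asarray(p["R"]).T@-np.asarray(p["t"]))
X=cloud(p,np.ones((400,640),bool)); print(X.min(0),X.max(0),(p["depth"]>0).mean())
```

```text
(array([ 0.5255, -0.1265,  0.2697]), np.float64(5.040392441846759))
[-0.83, 0.037, -0.002, 0.006] rows>= 2
[-0.413, 0.014, -0.0, -0.0] rows>= 1
[ 0.5185 -0.0473  0.3914]
[-0.0097 -0.9693 -0.5885] [1.6098 0.0899 0.3477] 0.99605859375
```

View pics/w1.png

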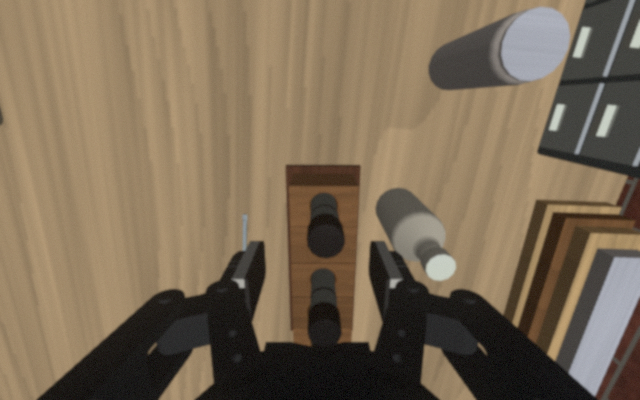

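carry_out --pt "-0.42 0.02 0 0 0.3" --pt "-0.83 0.04 0 0 0.3" --pt "-1.0 0.04 0 0 0.3" --pt "-1.0 0.04 0 0 0.3" --pt "-1.0 0.04 0 0 0.3"

```text
clock: 4.97
position: [0.5457, -0.2706, 0.2693]
ee_rot: [0.673, 0.739, 0.0, -0.001]
ft_force: [0.5, 0.4, 0.0]
grip_width: 0.649
grasp_force: 0.0
```

Run:
```python
from h import *
np.set_printoptions(precision=4,suppress=True)
print(pose()[:2]); legs([(.5493,-.3115,.143,4.87)])
p=camera("wrist"); X=cloud(p,np.ones((400,640),bool))
for name in ["racked_a_center","block_free_hole0"]:
    for o in outline_of(name,p)[:5]:
        c=cloud(p,o["region"]); t=c[(c[:,2]>.155)&(c[:,2]<.166)]; print(name,round(o["conf"],2),len(c),len(t),t[:,:3].mean(0) if len(t) else c.mean(0), cv2.minEnclosingCircle(t[:,:2].astype(np.float32)) if len(t) else '')
p=camera("top")
t=cloud(p,np.ones((400,640),bool));
```

```text
(array([ 0.5457, -0.2706,  0.2693]), np.float64(5.376542710123108))
[-0.273, -0.002, 0.842, 0.017] rows>= 3
racked_a_center 0.7 1503 964 [ 0.5528 -0.3609  0.1608] ((0.5481736063957214, -0.3523697257041931), 0.02839982882142067)
block_free_hole0 0.97 3565 0 [ 0.5397 -0.2144  0.0612]
```

```bash
cat >> h.py <<'E'
def hole(p,g,zp=.07,r=.026):
    """circle of pixels seen deeper than plane zp around guess g, projected on the plane"""
    f,cx,cy=K(p); R=np.asarray(p["R"]);C=-R.T@np.asarray(p["t"]); v,u=np.mgrid[:400,:640]
    d=np.stack([(u-cx)/f,(v-cy)/f,np.ones(u.shape)],-1)@R
    Z=C[2]+d[...,2]*p["depth"]; k=(zp-C[2])/d[...,2]; Q=C[:2]+d[...,:2]*k[...,None]
    m=(np.hypot(Q[...,0]-g[0],Q[...,1]-g[1])<r)&(p["depth"]>0)
    h=m&(Z<zp-.004); q=Q[h].astype(np.float32)
    return len(q),q.mean(0),cv2.minEnclosingCircle(q),cv2.minAreaRect(q),np.median(Z[m&~h])
E
python3 - <<'E'
from h import *
np.set_printoptions(precision=4,suppress=True)
for c in ["wrist","top","scene"]:
    try: print(c,hole(camera(c),(.5393,-.2129),r=.023))
    except Exception as e: print(c,e)
E
```

```text
wrist (776, array([ 0.5401, -0.2135], dtype=float32), ((0.5383210182189941, -0.21157753467559814), 0.01950923353433609), ((0.5405520796775818, -0.21290001273155212), (0.03468622639775276, 0.03270598128437996), 80.82978057861328), np.float64(0.07103967443148912))
top (124, array([ 0.5389, -0.2123], dtype=float32), ((0.5385158061981201, -0.2124217301607132), 0.022686045616865158), ((0.5391649007797241, -0.21482685208320618), (0.0395892895758152, 0.04018881544470787), 14.28662109375), np.float64(0.07105676334786515))
scene (37, array([ 0.5416, -0.2104], dtype=float32), ((0.5414740443229675, -0.2111974060535431), 0.015279164537787437), ((0.5404936075210571, -0.20989204943180084), (0.029069654643535614, 0.020760895684361458), 33.525394439697266), np.float64(0.07081635139364356))
```

carry_out --pt "-0.27 0 0 0.02 0.3" --pt "-0.27 0 0.2 0.02 0.3" --pt "-0.27 0 0.5 0.02 0.3" --pt "-0.27 0 0.7 0.02 0.3" --pt "-0.27 0 0.84 0.02 0.3" --pt "-0.27 0 0.84 0.02 0.3" --pt "-0.27 0 0.84 0.02 0.3" --force 30

```text
clock: 6.2
position: [0.5488, -0.3144, 0.1451]
ee_rot: [0.678, 0.735, 0.0, 0.001]
ft_force: [-0.4, -0.9, 1.0]
grip_width: 0.651
grasp_force: 0.0
```

carry_out --pt "0.02 0 0 0 0.1" --pt "0.02 0 0 0 -1" --pt "0.02 0 0 0 -1" --pt "0.02 0 0 0 -1" --pt "0.02 0 0 0 -1" --pt "0.02 0 0 0 -1" --force 30

```text
clock: 6.95
position: [0.5487, -0.3111, 0.1447]
ee_rot: [0.678, 0.735, 0.001, 0.001]
ft_force: [1.8, 1.2, 6.5]
grip_width: 0.39
grasp_force: 29.9
```

carry_out --pt "0 0 -0.1 0 -1" --pt "0 0 -0.3 0 -1" --pt "0 0 -0.6 0 -1" --pt "0 0 -0.85 0 -1" --pt "0 0 -1 0 -1" --pt "0 0 -1 0 -1" --pt "0 0 -1 0 -1"

```text
clock: 7.82
position: [0.5474, -0.3108, 0.2926]
ee_rot: [0.679, 0.735, -0.0, -0.001]
ft_force: [-0.2, 0.2, -1.2]
grip_width: 0.386
grasp_force: 30.2
```

carry_out --pt "0 0 -0.07 0 -1" --pt "0.2 0 -0.07 0 -1" --pt "0.45 -0.01 -0.07 0 -1" --pt "0.66 -0.01 -0.07 0 -1" --pt "0.66 -0.01 -0.07 0 -1" --pt "0.66 -0.01 -0.07 0 -1"

```text
clock: 8.57
position: [0.5384, -0.2131, 0.3044]
ee_rot: [0.679, 0.734, -0.0, 0.0]
ft_force: [-0.1, 0.3, -0.9]
grip_width: 0.388
grasp_force: 30.1
```

Run:
```python
from h import *
np.set_printoptions(precision=4,suppress=True)
P,psi,o=pose();print(P,psi,o["ft_force"])
for c in ["top","scene","wrist"]:
    p=camera(c)
    X=cloud(p,np.ones((400,640),bool)); m=(np.hypot(X[:,0]-P[0],X[:,1]-P[1])<.03)&(X[:,2]>.14)&(X[:,2]<.27)
    t=X[m]
    for a in np.arange(.16,.27,.02):
        s=t[(t[:,2]>a)&(t[:,2]<a+.02)]
        if len(s)>5: print(c,round(a,2),len(s),s.mean(0),s.min(0)[:2],s.max(0)[:2])
    if c=="scene": save(p,"s2")
legs([(.5400,-.2130,P[2],4.87)])
```

```text
[ 0.5384 -0.2131  0.3044] 4.521863823602435 [-0.1434  0.3334 -0.9212]
top 0.18 16 [ 0.5355 -0.2036  0.1902] [ 0.5242 -0.2157] [ 0.55 -0.2 ]
top 0.2 16 [ 0.5337 -0.2034  0.2111] [ 0.5236 -0.2114] [ 0.5498 -0.1995]
top 0.22 19 [ 0.535  -0.2027  0.2305] [ 0.524  -0.2114] [ 0.5501 -0.1993]
top 0.24 17 [ 0.5354 -0.2021  0.2505] [ 0.5248 -0.2071] [ 0.5475 -0.1997]
top 0.26 7 [ 0.5346 -0.2019  0.2666] [ 0.5266 -0.2056] [ 0.5472 -0.1997]
scene 0.18 76 [ 0.55   -0.2112  0.1907] [ 0.5292 -0.229 ] [ 0.5567 -0.2012]
scene 0.2 77 [ 0.5501 -0.211   0.2103] [ 0.5366 -0.2282] [ 0.5573 -0.2015]
scene 0.22 76 [ 0.5496 -0.2113  0.23  ] [ 0.5311 -0.2272] [ 0.5567 -0.2002]
scene 0.24 84 [ 0.5493 -0.2114  0.2496] [ 0.5326 -0.2286] [ 0.5574 -0.2012]
scene 0.26 44 [ 0.5486 -0.2111  0.2653] [ 0.5314 -0.2288] [ 0.5571 -0.2013]
wrist 0.18 182 [ 0.5387 -0.2037  0.1914] [ 0.5247 -0.2142] [ 0.5531 -0.2008]
wrist 0.2 260 [ 0.5385 -0.2037  0.2104] [ 0.5244 -0.2147] [ 0.553  -0.2006]
wrist 0.22 338 [ 0.5382 -0.2037  0.2304] [ 0.5242 -0.2148] [ 0.5528 -0.2007]
wrist 0.24 450 [ 0.5381 -0.2037  0.2505] [ 0.5238 -0.2152] [ 0.5526 -0.2003]
wrist 0.26 291 [ 0.5379 -0.2036  0.2658] [ 0.5236 -0.2154] [ 0.5532 -0.2003]
[0.004, 0.012, -0.001, -0.014] rows>= 1
```

carry_out --pt "0.015 0.01 0.1 0 -1" --pt "0.015 0.01 0.35 0 -1" --pt "0.015 0.01 0.55 0 -1" --pt "0.015 0.01 0.66 0 -1" --pt "0.015 0.01 0.66 0 -1" --pt "0.015 0.01 0.66 0 -1"

```text
clock: 9.48
position: [0.5404, -0.2104, 0.2063]
ee_rot: [0.679, 0.735, 0.0, 0.001]
ft_force: [-0.4, 0.8, -1.0]
grip_width: 0.386
grasp_force: 30.1
```

Run:
```python
from h import *
np.set_printoptions(precision=4,suppress=True)
P,psi,o=pose();print(P,psi,o["ft_force"])
p=camera("wrist"); save(p,"w3"); cv2.imwrite("pics/w3c.png",cv2.resize(p["img"][120:360,220:420],None,fx=2.5,fy=2.5)[:,:,::-1])
X=cloud(p,np.ones((400,640),bool)); t=X[np.hypot(X[:,0]-P[0],X[:,1]-P[1])<.03]
for a in np.arange(.06,.16,.02):
        s=t[(t[:,2]>a)&(t[:,2]<a+.02)]
        if len(s)>5: print(round(a,2),len(s),s.mean(0),s.min(0)[:2],s.max(0)[:2])
```

```text
[ 0.5404 -0.2104  0.2063] 4.542127468750041 [-0.3909  0.7554 -0.9882]
0.06 923 [ 0.5402 -0.2115  0.0712] [ 0.5106 -0.2353] [ 0.5703 -0.1894]
0.08 88 [ 0.5417 -0.202   0.0935] [ 0.527  -0.2113] [ 0.5555 -0.1978]
0.1 247 [ 0.5407 -0.2004  0.1106] [ 0.5267 -0.2113] [ 0.5551 -0.1973]
0.12 329 [ 0.5404 -0.2003  0.1306] [ 0.5264 -0.2115] [ 0.555  -0.1972]
0.14 427 [ 0.5404 -0.2003  0.1505] [ 0.5262 -0.2114] [ 0.5549 -0.1972]
```

View pics/w3c.png

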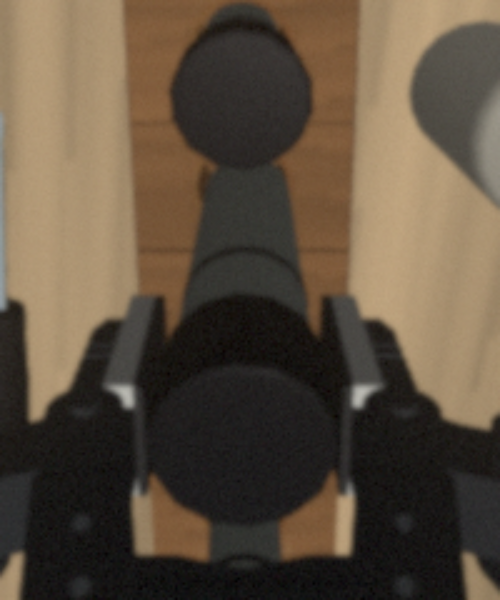

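carry_out --pt "0 -0.006 0.03 0 -1" --pt "0 -0.006 0.06 0 -1" --pt "0 -0.006 0.09 0 -1" --pt "0 -0.006 0.12 0 -1" --pt "0 -0.006 0.12 0 -1"

```text
clock: 10.15
position: [0.5388, -0.2101, 0.1868]
ee_rot: [0.678, 0.735, -0.0, -0.0]
ft_force: [0.6, 0.1, -1.5]
grip_width: 0.388
grasp_force: 30.1
```

carry_out --pt "0 0 0.06 0 -1" --pt "0 0 0.12 0 -1" --pt "0 0 0.18 0 -1" --pt "0 0 0.23 0 -1" --pt "0 0 0.26 0 -1" --pt "0 0 0.28 0 -1" --pt "0 0 0.28 0 -1"

```text
clock: 11.02
position: [0.539, -0.2101, 0.1452]
ee_rot: [0.678, 0.735, -0.0, -0.0]
ft_force: [-0.7, -0.4, -1.9]
grip_width: 0.389
grasp_force: 30.2
```

carry_out --pt "0 0 0.005 0 -0.1" --pt "0 0 0.005 0 0.3" --pt "0 0 0 0 0.3" --pt "0 0 -0.3 0 0.3" --pt "0 0 -0.7 0 0.3" --pt "0 0 -1 0 0.3" --pt "0 0 -1 0 0.3"

```text
clock: 11.9
position: [0.5402, -0.211, 0.299]
ee_rot: [0.679, 0.735, 0.002, 0.003]
ft_force: [0.7, 0.0, -1.2]
grip_width: 0.649
grasp_force: 0.0
```

Run:
```python
from h import *
np.set_printoptions(precision=4,suppress=True)
P,psi,o=pose();print(P,psi,o["joint_pos"])
p=camera("scene");save(p,"s3")
p=camera("top"); X=cloud(p,np.ones((400,640),bool)); t=X[(X[:,2]>.15)&(X[:,2]<.17)]
for c in [(.535,-.163),(.5393,-.213),(.5435,-.2628),(.552,-.3627)]:
    s=t[np.hypot(*(t[:,:2]-c).T)<.022]; print(c,len(s),s.mean(0) if len(s) else '')
p=camera("wrist");s=p["img"]
X=cloud(p,np.ones((400,640),bool)); t=X[(X[:,2]>.15)&(X[:,2]<.17)]
for c in [(.535,-.163),(.5393,-.213),(.5435,-.2628),(.552,-.3627)]:
    s=t[np.hypot(*(t[:,:2]-c).T)<.022]; print(c,len(s),s.mean(0) if len(s) else '')
print(hole(p,(.5478,-.3126),r=.03))
legs([(.53,-.08,.295,4.87),(.52,.08,.295,4.87)])
```

```text
[ 0.5402 -0.211   0.299 ] 4.540391916683106 [-0.3205  0.2394  0.7393  1.5535 -0.1643  1.4057  0.5099]
(0.535, -0.163) 140 [ 0.5348 -0.1628  0.1592]
(0.5393, -0.213) 122 [ 0.5397 -0.2089  0.1593]
(0.5435, -0.2628) 0 
(0.552, -0.3627) 0 
(0.535, -0.163) 1171 [ 0.536  -0.1635  0.1611]
(0.5393, -0.213) 1050 [ 0.5406 -0.2107  0.1607]
(0.5435, -0.2628) 953 [ 0.5443 -0.2613  0.1603]
(0.552, -0.3627) 801 [ 0.5527 -0.3596  0.1597]
(0, array([nan, nan], dtype=float32), ((0.0, 0.0), 0.0), ((0.0, 0.0), (0.0, 0.0), 0.0), np.float64(0.1603986251191036))
[0.868, 0.011, -0.004, -0.01] rows>= 3
[1.068, 0.024, -0.0, -0.0] rows>= 3h.py:28: RuntimeWarning: Mean of empty slice.
  return len(q),q.mean(0),cv2.minEnclosingCircle(q),cv2.minAreaRect(q),np.median(Z[m&~h])
  ret = um.true_divide(
```

carry_out --pt "0.3 0 0 0 0.3" --pt "0.65 0 0 0 0.3" --pt "1 0 0 0 0.5" --pt "1 0 0 0 0.5"

```text
clock: 12.55
position: [0.5266, -0.0556, 0.2937]
ee_rot: [0.676, 0.737, -0.0, -0.001]
ft_force: [-0.9, -1.6, -0.4]
grip_width: 0.748
grasp_force: 0.0
```

carry_out --pt "0.33 0 0.1 0.3 0.5" --pt "0.66 0 0.2 0.6 0.5" --pt "1 0 0.3 0.95 0.5" --pt "1 0 0.3 0.95 0.5"

```text
clock: 13.05
position: [0.5136, 0.0924, 0.2478]
ee_rot: [0.838, 0.546, -0.002, -0.001]
ft_force: [0.7, -1.0, 1.0]
grip_width: 0.752
grasp_force: 0.0
```

Run:
```python
from h import *
np.set_printoptions(precision=4,suppress=True)
P,psi,o=pose();print(P,psi,o["joint_pos"],o["clock"])
legs([(.5,.17,.24,-50.5),(.477,.218,.2,-50.5)])
p=camera("wrist");save(p,"w4")
o=outline_of("wide_tube_center",p)
for q in o[:2]:
    c=cloud(p,q["region"]); c=c[c[:,2]>.012]; print(q["conf"],len(c),c.mean(0),c[:,2].max(),cv2.minAreaRect(c[:,:2].astype(np.float32)))
```

```text
[0.5136 0.0924 0.2478] -23.794831100426457 [-0.7613  0.1063  0.5362  1.7624 -0.0563  1.2924 -0.6271] 13.05
[0.437, -0.291, 0.052, 0.89] rows>= 2
[0.085, -0.344, 0.267, -0.0] rows>= 2
0.82 3752 [0.5091 0.2387 0.0389] 0.04567754967685681 ((0.5102089047431946, 0.2446599006652832), (0.10643577575683594, 0.038418687880039215), 40.086238861083984)
0.22 534 [ 0.5672 -0.2105  0.0712] 0.07287151238453177 ((0.5672769546508789, -0.21133334934711456), (0.02673639915883541, 0.05099107325077057), 8.591137886047363)
```

carry_out --pt "0.15 -0.1 0.02 0.3 0.5" --pt "0.3 -0.2 0.04 0.6 0.5" --pt "0.44 -0.29 0.05 0.89 0.5" --pt "0.44 -0.29 0.05 0.89 0.5" --pt "0.44 -0.29 0.05 0.89 0.5"

```text
clock: 13.78
position: [0.5028, 0.1648, 0.2429]
ee_rot: [0.941, 0.337, -0.0, 0.0]
ft_force: [-0.4, 0.2, 0.8]
grip_width: 0.755
grasp_force: 0.0
```

Run:
```python
from h import *
np.set_printoptions(precision=4,suppress=True)
P,psi,o=pose();print(P,psi,o["joint_pos"],o["clock"])
def tube(p,c):
    a=cv2.fitLine(c[:,:2].astype(np.float32),cv2.DIST_L2,0,.001,.001).ravel()
    d=a[:2]*(-1 if a[0]>0 else 1); n=np.array([-d[1],d[0]])
    s=c[:,:2]@d; w=c[:,:2]@n; print("az",np.degrees(np.arctan2(d[1],d[0]))%360,"s",s.min(),np.percentile(s,[1,99]),s.max(),"w",np.percentile(w,[1,99]))
    for mid in [s.max()-.013,(s.max()+s.min())/2]:
        print("pt",d*mid+n*np.percentile(w,[1,99]).mean())
for n in ["wrist","top"]:
    p=camera(n);save(p,"x5"+n)
    q=outline_of("wide_tube_center",p)[0]; c=cloud(p,q["region"]); c=c[(c[:,2]>.02)&(c[:,2]<.06)]; print(n,q["conf"],len(c),np.percentile(c[:,2],98)); tube(p,c)
```

```text
[0.5028 0.1648 0.2429] -50.60046077769633 [-0.868   0.1245  0.508   1.7538 -0.0625  1.2794 -1.2285] 13.775
wrist 0.79 4111 0.044174823179928144
az 219.95457 s -0.6203226083890483 [-0.6188 -0.497 ] -0.49510311820671876 w [0.1221 0.1586]
pt [0.4796 0.2187]
pt [0.5176 0.2506]Traceback (most recent call last):
  File "<stdin>", line 12, in <module>
IndexError: list index out of range
```

View pics/x5wrist.png

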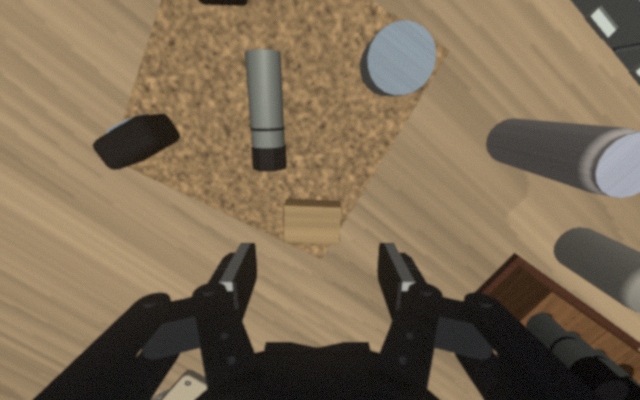

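```bash
python3 -c "
from h import *
legs([(.4796,.2187,.12,-50.05),(.4796,.2187,.032,-50.05)])"
```

```text
[0.105, -0.37, 0.82, -0.021] rows>= 3
[0.0, 0.0, 0.587, -0.0] rows>= 2
```

carry_out --pt "0.04 -0.15 0 -0.02 0.5" --pt "0.1 -0.37 0.2 -0.02 0.3" --pt "0.1 -0.37 0.5 -0.02 0.3" --pt "0.1 -0.37 0.82 -0.02 0.3" --pt "0.1 -0.37 0.82 -0.02 0.3" --pt "0.1 -0.37 0.82 -0.02 0.3"

```text
clock: 14.72
position: [0.4797, 0.2193, 0.1216]
ee_rot: [0.94, 0.341, 0.001, -0.0]
ft_force: [0.3, -0.5, 0.8]
grip_width: 0.65
grasp_force: 0.0
```

Run:
```python
from h import *
np.set_printoptions(precision=4,suppress=True)
P,psi,o=pose();print(P,psi)
legs([(.4796,.2187,.032,-50.05)])
p=camera("wrist");save(p,"w6");X=cloud(p,np.ones((400,640),bool))
d=np.array([-.7665,-.642]);n=np.array([-d[1],d[0]])
c=X[(X[:,2]>.022)&(X[:,2]<.046)&(np.hypot(X[:,0]-.5176,X[:,1]-.2506)<.075)]
print(len(c),np.percentile(c[:,:2]@d,[0,1,99,100]),np.percentile(c[:,:2]@n,[1,99]),P[:2]@d,P[:2]@n)
```

```text
[0.4797 0.2193 0.1216] -50.07039712371988
[-0.003, 0.003, 0.597, -0.001] rows>= 2
9360 [-0.62   -0.6189 -0.4969 -0.495 ] [0.1214 0.1583] -0.5084932295125814 0.13983660154576205
```

View pics/w6.png

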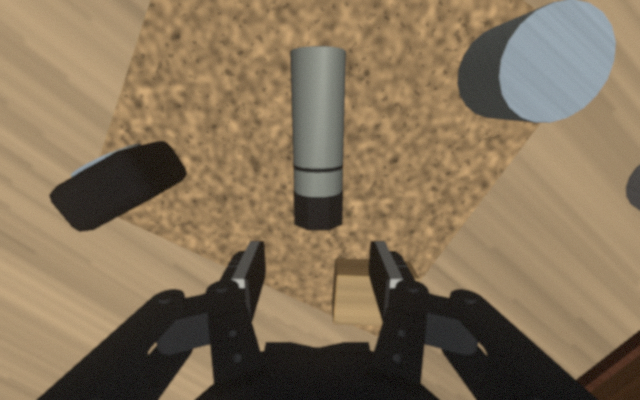

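carry_out --pt "0 0 0.2 0 0.3" --pt "0 0 0.4 0 0.3" --pt "0 0 0.55 0 0.3" --pt "0 0 0.6 0 0.3" --pt "0 0 0.6 0 0.3" --pt "0 0 0.6 0 0.3"

```text
clock: 15.52
position: [0.4795, 0.2198, 0.0312]
ee_rot: [0.94, 0.342, 0.001, -0.0]
ft_force: [-0.6, -1.4, 0.1]
grip_width: 0.653
grasp_force: 0.0
```

carry_out --pt "0 0 0 0 -1" --pt "0 0 0 0 -1" --pt "0 0 0 0 -1" --pt "0 0 0 0 -1" --pt "0 0 0 0 -1" --force 20

```text
clock: 16.15
position: [0.4792, 0.2196, 0.0308]
ee_rot: [0.94, 0.342, 0.001, -0.0]
ft_force: [-1.1, -0.5, 6.5]
grip_width: 0.441
grasp_force: 21.2
```

carry_out --pt "0.015 0 -0.064 0 -1" --pt "0.033 0 -0.127 0 -1" --pt "0.06 0 -0.188 0 -1" --pt "0.088 0 -0.247 0 -1" --pt "0.125 0 -0.302 0 -1" --pt "0.163 0 -0.355 0 -1" --pt "0.21 0 -0.404 0 -1" --pt "0.256 0 -0.449 0 -1" --pt "0.256 0 -0.449 0 -1"

```text
clock: 17.27
position: [0.5087, 0.2445, 0.0977]
ee_rot: [0.94, 0.342, 0.001, -0.0]
ft_force: [-0.6, -0.4, -2.8]
grip_width: 0.44
grasp_force: 20.4
```

Run:
```python
from h import *
np.set_printoptions(precision=4,suppress=True)
P,psi,o=pose();print(P,psi,o["ft_force"])
p=camera("scene");cv2.imwrite("pics/s7.png",cv2.resize(p["img"][130:370,330:510],None,fx=2.4,fy=2.4)[:,:,::-1])
```

```text
[0.5087 0.2445 0.0977] -50.032034521335184 [-0.5902 -0.4101 -2.7987]
```

View pics/s7.png

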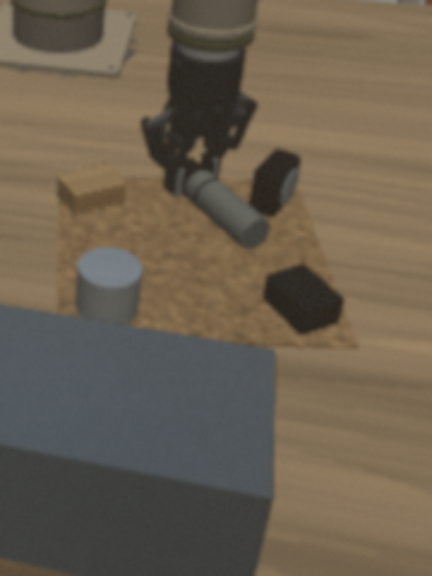

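```bash
cat >> h.py <<'E'
def axis3(p,lo=.012):
    from numpy.linalg import svd
    P,_,_=pose(); f=np.array([.767,.642]); out=[]
    X=cloud(p,np.ones((400,640),bool)); q=(X[:,:2]-P[:2])@f; w=(X[:,:2]-P[:2])@[f[1],-f[0]]
    m=(np.abs(w)<.025)&(q>-.03)&(q<.14)&(X[:,2]>lo)&(X[:,2]<P[2]+.02)
    return q[m],w[m],X[m,2]
E
python3 - <<'E'
from h import *
np.set_printoptions(precision=4,suppress=True)
for n in ["scene","wrist"]:
    q,w,z=axis3(camera(n)); print(n,len(q))
    for a in np.arange(-.02,.13,.015):
        k=(q>a)&(q<a+.015)
        if k.sum()>5: print(round(a,3),k.sum(),np.percentile(z[k],[2,50,98]))
E
```

```text
scene 772
-0.02 15 [0.1001 0.1087 0.1146]
-0.005 65 [0.0774 0.1082 0.1164]
0.01 92 [0.0792 0.1033 0.1139]
0.025 72 [0.0835 0.1035 0.1093]
0.04 68 [0.08   0.1025 0.1087]
0.055 73 [0.0788 0.102  0.109 ]
0.07 73 [0.0818 0.1022 0.1088]
0.085 77 [0.0792 0.1014 0.1086]
0.1 178 [0.072  0.0934 0.108 ]
0.115 24 [0.0147 0.0339 0.0399]
wrist 28841
-0.02 1313 [0.0988 0.1086 0.1153]
-0.005 2984 [0.0988 0.1087 0.1156]
0.01 3572 [0.0861 0.1066 0.1146]
0.025 2702 [0.0945 0.1068 0.1095]
0.04 3003 [0.0942 0.1066 0.1093]
0.055 3377 [0.094  0.1065 0.1092]
0.07 3829 [0.0942 0.1063 0.1091]
0.085 4319 [0.0939 0.1062 0.109 ]
0.1 3703 [0.0935 0.1059 0.1089]
0.115 39 [0.039  0.0404 0.0415]
```

carry_out --pt "-0.06 0 0.1 0 -1" --pt "-0.12 0 0.2 0 -1" --pt "-0.18 0 0.3 0 -1" --pt "-0.25 0 0.38 0 -1" --pt "-0.25 0 0.38 0 -1" --pt "-0.25 0 0.38 0 -0.14" --pt "-0.25 0 0.38 0 -0.14" --force 20

```text
clock: 18.3
position: [0.48, 0.2204, 0.0407]
ee_rot: [0.94, 0.342, 0.001, -0.0]
ft_force: [0.1, 0.8, -2.0]
grip_width: 0.439
grasp_force: 20.7
```

carry_out --pt "0 0 0 0 -0.12" --pt "0 0 0 0 -0.12"

```text
clock: 18.55
position: [0.4795, 0.22, 0.0403]
ee_rot: [0.94, 0.342, 0.0, -0.0]
ft_force: [0.6, -0.3, -3.0]
grip_width: 0.44
grasp_force: 18.7
```

carry_out --pt "0 0 0 0 -0.116" --pt "0 0 0 0 -0.116"

```text
clock: 18.8
position: [0.4793, 0.2199, 0.0402]
ee_rot: [0.94, 0.342, 0.0, -0.0]
ft_force: [-0.4, -0.7, -2.2]
grip_width: 0.438
grasp_force: 10.8
```

carry_out --pt "0 0 0 0 -0.114" --pt "0 0 0 0 -0.114" --pt "0 0 0 0 -0.114"

```text
clock: 19.18
position: [0.4794, 0.2199, 0.0402]
ee_rot: [0.94, 0.342, 0.0, -0.0]
ft_force: [0.4, -0.5, -2.2]
grip_width: 0.447
grasp_force: 7.1
```

```bash
cat >> h.py <<'E'
def prof():
    q,w,z=axis3(camera("wrist"))
    for a in np.arange(-.02,.13,.02):
        k=(q>a)&(q<a+.02)&(np.abs(w)<.01)
        if k.sum()>5: print(round(a,3),k.sum(),np.round(np.percentile(z[k],[2,50,98]),4))
E
python3 -c "
from h import *
prof(); o=manip.get_obs(); print(o['grasp_force'],o['ft_force'],o['position'])"
```

```text
-0.02 1004 [0.0506 0.0528 0.0542]
0.0 1980 [0.048  0.0513 0.0531]
0.02 2104 [0.0464 0.0489 0.0509]
0.04 2376 [0.0445 0.0472 0.0492]
0.06 2650 [0.0429 0.0455 0.0475]
0.08 3018 [0.041  0.0438 0.0459]
0.1 2129 [0.0397 0.0424 0.0444]
7.117465493574855 [ 0.6405736  -0.03817269 -0.89464892] [0.47936171 0.21993398 0.04020527]
```

carry_out --pt "0.019 0 -0.063 0 -0.114" --pt "0.046 0 -0.124 0 -0.114" --pt "0.074 0 -0.183 0 -0.114" --pt "0.111 0 -0.238 0 -0.114" --pt "0.149 0 -0.291 0 -0.114" --pt "0.149 0 -0.291 0 -0.114"

```text
clock: 19.98
position: [0.4972, 0.2349, 0.0845]
ee_rot: [0.94, 0.342, 0.001, -0.0]
ft_force: [0.5, 0.1, -1.0]
grip_width: 0.442
grasp_force: 7.0
```

```bash
python3 -c "
from h import *
prof(); o=manip.get_obs(); print(o['grasp_force'],o['grip_width'],o['ft_force'],o['position'])"
```

```text
-0.02 363 [0.0956 0.0982 0.0998]
0.0 2374 [0.0844 0.0917 0.0976]
0.02 2050 [0.0728 0.0795 0.0856]
0.04 1861 [0.0618 0.0683 0.0745]
0.06 1679 [0.0505 0.057  0.063 ]
0.08 1561 [0.0393 0.0457 0.052 ]
0.1 375 [0.0355 0.0385 0.0411]
6.982871200962109 0.44385517166351257 [ 1.11066967 -0.49335116 -0.92940097] [0.49683198 0.2345952  0.08410034]
```

carry_out --pt "0.047 0 -0.049 0 -0.114" --pt "0.093 0 -0.094 0 -0.114" --pt "0.146 0 -0.134 0 -0.113" --pt "0.2 0 -0.17 0 -0.113" --pt "0.26 0 -0.2 0 -0.113" --pt "0.26 0 -0.2 0 -0.113"

```text
clock: 20.78
position: [0.5271, 0.2601, 0.1143]
ee_rot: [0.94, 0.342, 0.001, -0.0]
ft_force: [-0.4, 0.1, 1.3]
grip_width: 0.443
grasp_force: 5.3
```

```bash
python3 -c "
from h import *
prof(); o=manip.get_obs(); print(o['grasp_force'],o['grip_width'],o['ft_force'],o['position'])"
```

```text
-0.02 627 [0.1087 0.1169 0.1234]
0.0 2463 [0.105  0.1183 0.127 ]
0.02 2006 [0.0785 0.0931 0.1061]
0.04 1392 [0.0521 0.0667 0.0791]
0.06 972 [0.0276 0.0407 0.0527]
5.2568260602583905 0.4421322492831325 [-0.5287772  -0.5896882  -0.04577775] [0.52664201 0.25959342 0.11393869]
```

carry_out --pt "0.03 0 -0.013 0 -0.113" --pt "0.06 0 -0.026 0 -0.112" --pt "0.09 0 -0.036 0 -0.112" --pt "0.122 0 -0.045 0 -0.112" --pt "0.154 0 -0.053 0 -0.112" --pt "0.186 0 -0.061 0 -0.112" --pt "0.186 0 -0.061 0 -0.112"

```text
clock: 21.7
position: [0.5481, 0.2775, 0.123]
ee_rot: [0.94, 0.342, 0.0, -0.0]
ft_force: [-0.5, 0.6, 0.3]
grip_width: 0.444
grasp_force: 3.7
```

```bash
python3 -c "
from h import *
prof(); o=manip.get_obs(); print(o['grasp_force'],o['grip_width'],o['ft_force'],o['position'])"
```

```text
-0.02 992 [0.1229 0.1273 0.1313]
0.0 2737 [0.1025 0.1242 0.1345]
0.02 1862 [0.0568 0.0831 0.1031]
0.04 840 [0.0203 0.0398 0.057 ]
3.726457551456406 0.44225582663935276 [-0.35646769 -0.09526819  1.10331245] [0.54792337 0.27736559 0.12298256]
```

carry_out --pt "0.032 0 -0.004 0 -0.112" --pt "0.065 0 -0.006 0 -0.112" --pt "0.1 0 -0.006 0 -0.112" --pt "0.131 0 -0.006 0 -0.112" --pt "0.165 0 -0.004 0 -0.112" --pt "0.197 0 0 0 -0.112" --pt "0.197 0 0 0 -0.112"

```text
clock: 22.62
position: [0.5707, 0.2965, 0.123]
ee_rot: [0.94, 0.342, 0.0, -0.0]
ft_force: [-0.1, 1.1, 4.8]
grip_width: 0.446
grasp_force: 4.3
```

```bash
python3 -c "
from h import *
prof(); o=manip.get_obs(); print(o['grasp_force'],o['grip_width'],o['ft_force'],o['position'])
p=camera('wrist');save(p,'w8')
q,w,z=axis3(p)
for a in np.arange(.01,.13,.02):
    k=(z>a)&(z<a+.02)&(np.abs(w)<.008)
    if k.sum()>5: print(round(a,3),k.sum(),np.round(np.percentile(q[k],[2,50,98]),4))
"
```

```text
-0.02 1362 [0.1292 0.1311 0.133 ]
0.0 3462 [0.0688 0.1196 0.1345]
0.02 858 [0.0137 0.0445 0.071 ]
4.299700649717124 0.44333962191766924 [1.10943859 1.25371616 4.43020479] [0.57051458 0.29631495 0.12292447]
0.01 173 [0.0252 0.0276 0.0292]
0.03 247 [0.0223 0.0245 0.0267]
0.05 318 [0.0189 0.0214 0.0233]
0.07 426 [0.016  0.0182 0.0204]
0.09 562 [0.0134 0.0152 0.0174]
0.11 1402 [-0.0266  0.0118  0.0145]
```

carry_out --pt "0.03 0 0 0 -0.112" --pt "0.06 0 0 0 -0.112" --pt "0.09 0 0.005 0 -0.112" --pt "0.105 0 0.01 0 -0.112" --pt "0.105 0 0.015 0 -0.112" --pt "0.105 0 0.015 0 -0.11" --pt "0.105 0 0.015 0 -0.1" --pt "0.105 0 0 0 0" --pt "0.105 0 0 0 0.2"

```text
clock: 23.85
position: [0.5825, 0.3062, 0.1231]
ee_rot: [0.94, 0.342, 0.0, 0.0]
ft_force: [-0.7, 0.1, -0.1]
grip_width: 0.601
grasp_force: 0.0
```

```bash
cat >> h.py <<'E'
def vert():
    P,psi,o=pose(); print(P,psi,o['grasp_force'],o['grip_width'],o['ft_force'],o['clock'])
    q,w,z=axis3(camera("wrist"))
    for a in np.arange(.01,.13,.02):
        k=(z>a)&(z<a+.02)&(np.abs(w)<.03)&(q>-.01)
        if k.sum()>5: print(round(a,3),k.sum(),np.round(np.percentile(q[k],[2,50,98]),4),np.round(np.percentile(w[k],[1,99]),4))
    k=(z>.12); print("top",k.sum(),np.percentile(z[k],[50]),np.percentile(q[k],[1,99]),np.percentile(w[k],[1,99]))
E
python3 -c "
from h import *
vert()"
```

```text
[0.5825074  0.30617537 0.12309815] -50.05306951628871 0.0 0.6006886078010982 [-0.74402136  0.12750895 -0.10204253] 23.85
0.01 373 [0.0019 0.0141 0.0841] [-0.0185  0.0164]
0.03 1932 [0.007  0.054  0.0877] [-0.0249  0.0141]
0.05 471 [0.0012 0.0126 0.0148] [-0.0189  0.0168]
0.07 644 [0.0016 0.0129 0.0151] [-0.0188  0.0171]
0.09 834 [0.0015 0.013  0.0154] [-0.019   0.0249]
0.11 2561 [-0.009   0.009   0.0155] [-0.0195  0.025 ]
top 5738 [0.13017856] [-0.02172723  0.01545258] [-0.01941752  0.02494073]
```

carry_out --pt "-0.022 0 0.04 0 0.2" --pt "-0.022 0 0.04 0 0.2" --pt "-0.022 0 0.04 0 -1" --pt "-0.022 0 0.04 0 -1" --pt "-0.022 0 0.04 0 -1" --pt "-0.022 0 0.04 0 -1" --pt "-0.022 0 0.04 0 -1" --force 40

```text
clock: 24.78
position: [0.5799, 0.3042, 0.1169]
ee_rot: [0.94, 0.342, -0.0, -0.0]
ft_force: [-0.1, -0.0, -1.0]
grip_width: 0.438
grasp_force: 40.5
```

carry_out --pt "0 0 -0.1 0 -1" --pt "0 0 -0.3 0 -1" --pt "0 0 -0.6 0 -1" --pt "0 0 -0.9 0 -1" --pt "0 0 -1 0 -1" --pt "0 0 -1 0 -1"

```text
clock: 25.52
position: [0.5802, 0.3042, 0.2677]
ee_rot: [0.94, 0.342, 0.001, -0.0]
ft_force: [0.6, 0.2, -2.8]
grip_width: 0.439
grasp_force: 40.6
```

```bash
python3 -c "
from h import *
P,psi,o=pose();print(P,psi,o['ft_force'],o['clock'],o['joint_pos'])
q,w,z=axis3(camera('wrist'),.1)
for a in np.arange(.14,.26,.02):
    k=(z>a)&(z<a+.02)&(np.abs(w)<.03)&(q>-.01)&(q<.03)
    if k.sum()>5: print(round(a,3),k.sum(),np.round(np.percentile(q[k],[2,50,98]),4),np.round(np.percentile(w[k],[1,99]),4))
legs([(.5,.17,.30,-22),(.50,.02,.30,4.87),(.51,-.1,.30,4.87),(.52,-.22,.30,4.87),(.5478,-.3126,.30,4.87)])
"
```

```text
[0.58018132 0.30419169 0.26772162] -50.05500856646016 [ 0.58088286  0.19276321 -2.77566255] 25.525 [-0.88302827  0.41021181  0.45643224  1.3754919  -0.17981399  1.39520878
 -1.30209581]
0.14 30 [0.0091 0.0161 0.0185] [-0.0171  0.0154]
0.16 279 [0.0059 0.0167 0.0188] [-0.0182  0.0169]
0.18 371 [0.0055 0.0167 0.0188] [-0.0183  0.0172]
0.2 484 [0.0052 0.0168 0.0189] [-0.0184  0.0172]
0.22 692 [0.0055 0.0167 0.019 ] [-0.0185  0.0175]
0.24 1071 [0.0083 0.0158 0.0192] [-0.0242  0.0242]
[-0.981, 0.344, -0.226, -0.935] rows>= 3
[-0.927, 0.375, -0.0, -0.896] rows>= 3
[-0.803, -0.001, -0.0, -0.0] rows>= 2
[-0.803, -0.001, -0.0, -0.0] rows>= 2
[-0.631, 0.132, -0.0, -0.0] rows>= 2
```

carry_out --pt "-0.1 0.03 -0.23 -0.1 -1" --pt "-0.4 0.12 -0.23 -0.4 -1" --pt "-0.7 0.24 -0.23 -0.7 -1" --pt "-0.98 0.34 -0.23 -0.94 -1" --pt "-0.98 0.34 -0.23 -0.94 -1"

```text
clock: 26.2
position: [0.4987, 0.1673, 0.3002]
ee_rot: [0.829, 0.559, -0.001, -0.0]
ft_force: [-0.1, 0.5, -3.0]
grip_width: 0.438
grasp_force: 41.5
```

carry_out --pt "-0.25 0.1 0 -0.25 -1" --pt "-0.5 0.2 0 -0.5 -1" --pt "-0.75 0.3 0 -0.75 -1" --pt "-0.93 0.38 0 -0.9 -1" --pt "-0.93 0.38 0 -0.9 -1"

```text
clock: 26.82
position: [0.5008, 0.018, 0.3002]
ee_rot: [0.676, 0.737, -0.001, -0.0]
ft_force: [0.3, 0.5, -2.4]
grip_width: 0.439
grasp_force: 41.5
```

carry_out --pt "-0.25 0 0 0 -1" --pt "-0.5 0 0 0 -1" --pt "-0.8 0 0 0 -1" --pt "-0.8 0 0 0 -1"

```text
clock: 27.32
position: [0.5116, -0.102, 0.3004]
ee_rot: [0.677, 0.736, -0.001, -0.0]
ft_force: [-0.1, 1.1, -2.2]
grip_width: 0.441
grasp_force: 41.5
```

carry_out --pt "-0.25 0 0 0 -1" --pt "-0.5 0 0 0 -1" --pt "-0.7 0 0 0 -1" --pt "-0.7 0 0 0 -1"

```text
clock: 27.82
position: [0.5212, -0.2048, 0.3003]
ee_rot: [0.676, 0.737, -0.001, -0.0]
ft_force: [0.2, 1.1, -2.7]
grip_width: 0.439
grasp_force: 41.5
```

Run:
```python
from h import *
np.set_printoptions(precision=4,suppress=True)
P,psi,o=pose();print(P,psi,o["ft_force"],o["clock"])
legs([(.5478,-.3126,P[2],4.87)])
p=camera("top"); save(p,"t9"); print("top",hole(p,(.5478,-.3126),r=.03))
p=camera("wrist"); print("w",hole(p,(.5478,-.3126),r=.028)); save(p,"w9")
p=camera("scene"); print("s",hole(p,(.5478,-.3126),r=.026))
```

```text
[ 0.5212 -0.2048  0.3003] 4.98585999080939 [ 0.152   1.1248 -2.7235] 27.825
[-0.732, 0.114, -0.0, 0.004] rows>= 2
top (0, array([nan, nan], dtype=float32), ((0.0, 0.0), 0.0), ((0.0, 0.0), (0.0, 0.0), 0.0), np.float64(0.6726691666141588))
w (0, array([nan, nan], dtype=float32), ((0.0, 0.0), 0.0), ((0.0, 0.0), (0.0, 0.0), 0.0), np.float64(0.30774257509994823))
s (70, array([ 0.5532, -0.3115], dtype=float32), ((0.5525651574134827, -0.3118216395378113), 0.01992129534482956), ((0.5507457256317139, -0.31225594878196716), (0.03333460912108421, 0.03781648352742195), 13.954361915588379), np.float64(0.06911123760089721))h.py:28: RuntimeWarning: Mean of empty slice.
  return len(q),q.mean(0),cv2.minEnclosingCircle(q),cv2.minAreaRect(q),np.median(Z[m&~h])
  ret = um.true_divide(
```

carry_out --pt "-0.25 0.04 0 0 -1" --pt "-0.5 0.08 0 0 -1" --pt "-0.72 0.11 0 0 -1" --pt "-0.72 0.11 0.05 0 -1" --pt "-0.72 0.11 0.3 0 -1" --pt "-0.72 0.11 0.55 0 -1" --pt "-0.72 0.11 0.7 0 -1" --pt "-0.72 0.11 0.7 0 -1" --pt "-0.72 0.11 0.7 0 -1"

```text
clock: 29.1
position: [0.5481, -0.3093, 0.1974]
ee_rot: [0.674, 0.739, 0.0, 0.0]
ft_force: [0.2, -1.0, -1.3]
grip_width: 0.438
grasp_force: 41.3
```

Run:
```python
from h import *
np.set_printoptions(precision=4,suppress=True)
P,psi,o=pose();print(P,psi,o["ft_force"],o["clock"])
legs([(.5476,-.312,P[2],4.87)])
p=camera("wrist"); save(p,"w10")
X=cloud(p,np.ones((400,640),bool)); t=X[np.hypot(X[:,0]-P[0],X[:,1]-P[1])<.03]
for a in np.arange(.06,.18,.02):
        s=t[(t[:,2]>a)&(t[:,2]<a+.02)]
        if len(s)>5: print(round(a,2),len(s),s.mean(0),s.min(0)[:2],s.max(0)[:2])
q=camera("scene"); s=cv2.resize(q["img"][160:245,170:290],None,fx=3.5,fy=3.5)
cv2.imwrite("pics/c10.png",np.hstack([cv2.resize(p["img"][100:320,240:400],None,fx=2.2,fy=2.2)[:297],s[:297]])[:,:,::-1])
```

```text
[ 0.5481 -0.3093  0.1974] 5.225026336642969 [ 0.2302 -1.0319 -1.3179] 29.1
[-0.018, -0.005, -0.0, 0.012] rows>= 1
0.06 621 [ 0.5473 -0.3086  0.0711] [ 0.5183 -0.3283] [ 0.578 -0.291]
0.08 34 [ 0.5435 -0.3     0.0943] [ 0.5288 -0.3088] [ 0.5656 -0.296 ]
0.1 140 [ 0.5455 -0.2969  0.112 ] [ 0.5289 -0.3089] [ 0.5663 -0.2917]
0.12 389 [ 0.5463 -0.2942  0.1311] [ 0.529  -0.3086] [ 0.5662 -0.2904]
0.14 565 [ 0.5466 -0.2938  0.1504] [ 0.5292 -0.3076] [ 0.5665 -0.2801]
0.16 820 [ 0.5463 -0.2939  0.1706] [ 0.5284 -0.3083] [ 0.5667 -0.2795]
```

View pics/c10.png

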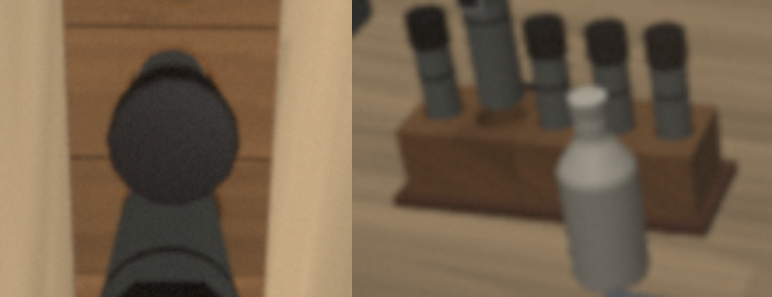

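carry_out --pt "-0.013 0.005 0.02 0.01 -1" --pt "-0.013 0.005 0.05 0.01 -1" --pt "-0.013 0.005 0.08 0.01 -1" --pt "-0.013 0.005 0.11 0.01 -1" --pt "-0.013 0.005 0.14 0.01 -1" --pt "-0.013 0.005 0.14 0.01 -1"

```text
clock: 29.95
position: [0.5481, -0.312, 0.175]
ee_rot: [0.677, 0.736, -0.0, -0.0]
ft_force: [-0.4, -1.3, -2.2]
grip_width: 0.435
grasp_force: 41.5
```

carry_out --pt "0 0 0.05 0 -1" --pt "0 0 0.11 0 -1" --pt "0 0 0.17 0 -1" --pt "0 0 0.22 0 -1" --pt "0 0 0.25 0 -1" --pt "0 0 0.275 0 -1" --pt "0 0 0.275 0 -1"

```text
clock: 30.82
position: [0.5482, -0.312, 0.134]
ee_rot: [0.677, 0.736, -0.0, -0.0]
ft_force: [0.5, -0.4, -2.3]
grip_width: 0.438
grasp_force: 41.5
```

Slightly lower until it seats, then release and rise.

carry_out --pt "0 0 0.005 0 -1" --pt "0 0 0.01 0 -1" --pt "0 0 0.013 0 -1" --pt "0 0 0.013 0 -1"

```text
clock: 31.32
position: [0.5484, -0.3122, 0.1329]
ee_rot: [0.677, 0.736, 0.0, 0.0]
ft_force: [-2.1, 1.6, 6.1]
grip_width: 0.439
grasp_force: 42.3
```

carry_out --pt "0 0 0 0 -0.1" --pt "0 0 0 0 0.1" --pt "0 0 0 0 0.3" --pt "0 0 -0.05 0 0.3" --pt "0 0 -0.3 0 0.3" --pt "0 0 -0.6 0 0.3" --pt "0 0 -1 0 0.3" --pt "0 0 -1 0 0.3"

```text
clock: 32.33
position: [0.5495, -0.3137, 0.2877]
ee_rot: [0.677, 0.736, 0.001, 0.004]
ft_force: [0.3, -0.0, 0.1]
grip_width: 0.65
grasp_force: 0.0
```

carry_out --pt "0.3 -0.2 -0.1 0 0.3" --pt "0.7 -0.5 -0.1 0 0.3" --pt "1 -0.8 -0.1 0 0.3" --pt "1 -0.8 -0.1 0 0.3" --pt "1 -0.8 -0.1 0 0.3"

```text
clock: 32.95
position: [0.4156, -0.172, 0.2974]
ee_rot: [0.676, 0.737, 0.001, -0.0]
ft_force: [0.2, 0.2, -0.5]
grip_width: 0.654
grasp_force: 0.0
```

Run:
```python
from h import *
np.set_printoptions(precision=4,suppress=True)
print(pose())
p=camera("top"); X=cloud(p,np.ones((400,640),bool)); t=X[(X[:,2]>.13)&(X[:,2]<.17)]
for c in [(.535,-.163),(.5393,-.213),(.5435,-.2628),(.5478,-.3126),(.552,-.3627)]:
    s=t[np.hypot(*(t[:,:2]-c).T)<.022]; print(c,len(s),s.mean(0) if len(s) else '', np.median(s[:,2]) if len(s) else '')
for q in ["spray_can","glue_bottle","offcut","tape_measure","filler_tin","sanding_block"]: print(q,[np.round(b["position"],3).tolist() for b in boxes_of(q,p)[:1]])
```

```text
(array([ 0.4156, -0.172 ,  0.2974]), np.float64(4.96174511178777), {'clock': 32.95, 'joint_pos': array([-0.518 , -0.1681,  0.7379,  1.8593,  0.112 ,  1.407 ,  0.2813]), 'joint_velocities': array([ 0.02  ,  0.0645,  0.0244, -0.0414, -0.0186, -0.0116,  0.0285]), 'tau': array([ -0.7115, -18.803 ,  -5.3504, -38.2198,   0.285 ,   0.2889,
        -0.5912]), 'position': array([ 0.4156, -0.172 ,  0.2974]), 'ee_rot': array([ 0.6758,  0.7371,  0.0013, -0.0001]), 'ft_force': array([ 0.2347,  0.1755, -0.4628]), 'torque': array([ 0.0374, -0.067 ,  0.0014]), 'grasp_force': 0.0, 'grip_width': 0.6541228565452114})
(0.535, -0.163) 151 [ 0.5342 -0.1621  0.1583] 0.15963312392183154
(0.5393, -0.213) 155 [ 0.5393 -0.2099  0.1576] 0.15900659891234853
(0.5435, -0.2628) 157 [ 0.5429 -0.2611  0.1573] 0.15912540141432568
(0.5478, -0.3126) 197 [ 0.5463 -0.3103  0.144 ] 0.1446322431745517
(0.552, -0.3627) 165 [ 0.5512 -0.3596  0.1572] 0.1591603103096583
spray_can [[0.669, 0.005, 0.15]]
glue_bottle [[0.638, -0.172, 0.108]]
offcut [[0.454, 0.126, 0.035]]
tape_measure [[0.411, 0.339, 0.062]]
filler_tin [[0.637, 0.179, 0.06]]
sanding_block [[0.597, 0.369, 0.036]]
```

Wide tube top reads 144.6 mm (145 mm when home) and the slim tube top 159 mm. The bystanders I measured are where they were, so I am handing in.

```bash
python3 -c "
from workcell import ticket
print(ticket.hand_in())"
```

```text
the job is handed in; nothing more can be done
None
```

The slim tube stands home in the free slim hole and the wide tube stands home, cap up, in the wide hole; I handed the job in at about 33 s on the robot clock, with no pass/fail result returned.

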